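Drive the stuck plug out of the head tube

ROBOT

A 6-joint arm with a two-finger parallel gripper is mounted at the origin on the work surface. World frame = base frame: x ahead of the robot, y to its left, z up, the work surface at z = 0. Lengths are in mm, angles in rad, forces in N, time in s.
With the tool pointing down it reaches from about 350 to 875 mm from the base axis. Payload 4.2 kg.
Tool frame: the origin (TCP) lies midway between the tips of the shut fingers; the grasp point (between the pads) lies 19 mm behind it; z points along the fingers, y is the line along which they close (so a half turn about z gives the same grasp; the last joint's range is limited). The gripper opens to 85 mm and grips with 20 to 120 N. Pads are 22 mm wide; open, the fingers measure 114 mm over their backs; the gripper's body (76 mm by 85 mm) begins 54 mm behind the grasp point. The pads swing forward as they close: fully open they stand 13 mm farther back than shut.
Start: joints at [1.532, 0.385, 0.008, 0, -1.194, -0.259], TCP at [183.354, 597.478, 196.412] pointing down, gripper open.
Joint ranges: [-3.14, 3.14], [-1.21, 2.06], [-1.07, 1.41], [-3.16, 2.05], [-2.99, -0.16], [-3.1, 3.1]. Speed limits (rad/s): [2.79, 2.79, 3.14, 3.14, 3.14, 3.14].

INTERFACE

Orientations are given as a unit quaternion [x, y, z, w].
In Python, from bench import arm gives the robot as it stands. The module is installed in compiled form; this text tells all that it offers.
- The arm moves only by the shell command python3 -m handwheel 'ROWS' [OPENING]. ROWS is JSON, a list of rows, each an object of numbers: "x", "y", "z": the shift along the world's x, y, z each as a share of 20 cm, from -1 to 1; "ax", "ay", "az": the turn, a rotation vector about the world's x, y, z each as a share of 90 degrees, from -1 to 1. In form: [{"x": .., "y": .., "z": .., "ax": .., "ay": .., "az": ..}, ...]. A call has exactly 8 rows; each row shifts and turns the commanded pose from where the row before left it; what a row does not reach is not made up. A row lasts 1/10 s, in which the tool goes at most 50 mm and 8.59 degrees, less where a joint would pass 70% of its speed; a pose out of reach is approached as far as the arm can. A call with a number of a shift or a turn outside -1 to 1 is refused whole. A call with a gripper value outside its range is refused whole. OPENING is the opening, from -1 (shut) to 1 (fully open), set as the call begins (- or left out, the last holds). The fingers move at their own pace and stop on an object; the grip force is fixed at half the most. Time passes only in rows, so rows that do not move let the fingers close, or fill a call up. It gives the time, the measured TCP pose, the force, the opening and the grip force at its end, in the units of the state.
- arm.read_state(): the state, without advancing time (a new reading comes with each control period).
- arm.get_image(name): name is "side" or "top"; returns the picture (420x560x3 uint8, red, green, blue); there is no depth.
- arm.camera_params(name): a dict with "K" (3x3 intrinsics, pixels), "position" and "orientation" of the camera in the world. Camera axes: x right, y down, z forward; pixel columns grow to the right and rows downward; lengths in mm; the calibration is good to about 2 mm. A picture is of the moment at which its call begins. camera_params takes no time and is no camera call.
- arm.job_done(): hands the job in; it is judged then, once.
The state is a dict: "clock": time; "joints": joint angles; "joint_vel": joint speeds; "joint_efforts": joint torques, N m; "position": TCP position; "ee_rot": TCP orientation; "contact_force": force on the tool from outside, world axes, zero at the start; "wrist_torque": the same for the moment, N m; "gripper_width": finger opening in mm; "grasp_force": force on a finger pad.
Only numpy, scipy, OpenCV 4.12 (cv2) and the standard library are available. Lean on these libraries where they do the work, as an engineer would, in place of code of your own. Each camera call takes 0.05 s, during which the arm holds its last target. There are 200 camera calls.

TASK

A plug is stuck inside the upright steel tube of the plywood jig. Take the long wooden drift from the rack, push the plug down and out of the bottom of the tube with it so that it drops into the tray below, and leave the drift standing in the tube with its collar resting on the tube's rim.

Things in the scene. Friction and masses are not known exactly. Their poses are not given: they have to be found in the camera images.
- drift_handle (a point): Long drift of pale turned wood, upright in one of the plywood rack's 3 holes (36 mm, 95 mm apart): handle 28 mm across, 60 tall; collar 54 across, 6 thick, resting on the rack top, 108 mm up; shank 24 across, 85 long, 120 g. Other holes: a stubby drift (handle 32 tall) and a steel T-key. Point: handle's mid-height centre, 36 mm above the collar's underside; z up, y along the row of holes at the start.
- tube_mouth (a point): Upright steel tube fixed in a plywood jig (190 mm wide, 120 deep, 118 tall, open front and back). Bore 44 mm, outside 56, length 75, open at both ends. Point: centre of its upper rim, 155 mm above the counter, 37 above the jig's deck; z up. Lower rim 80 mm above the counter. A loose empty tube of like size, standing on the counter, is not it.
- plug_center (a point): White plastic plug stuck in that tube, 42 mm across, 34 long, lower end tapered; its flat top starts about 30 mm below the upper rim. Gripped 15 mm above the lower rim, it needs a steady push down of about 5 to 20 N until its top is past there, then falls out; it is out when the drift's collar meets the rim (shank's end then 10 mm below the tube). Point: centre of the plug.
- tray: Yellow plastic tray, 200 by 130 mm, rim 28 mm high, floor 4 mm thick, lying loose on the counter under the jig's tube. Origin: centre of its underside; x along its 200 mm length, z up. It stays where it is.
Things that resemble listed ones, but are neither listed nor needed, are in the scene too. Leave any green or yellow look-alike of the part that bears tube_mouth alone.

How it is judged (in metres and radians):
On the way, in this order (a step that is already met when the one before it is completed fails the run):
1. the long drift's shank is in the tube from above, with the plug still in the tube (horizontal distance between drift_handle and tube_mouth below 0.022 m and z of drift_handle in the frame of tube_mouth below 0.116 m and z of plug_center in the frame of tube_mouth above -0.08 m), for 0.05 s.
2. the plug has left the tube at the bottom (z of plug_center in the frame of tube_mouth below -0.095 m), for 0.05 s.
At the end, for the whole second after the job is handed in: The plug lies at rest in the tray (its centre within the tray's outline, less than 40 mm above its underside), and the long drift stands at rest in the tube, let go, upright within 10 degrees, its collar on the tube's upper rim (within 9 mm) (x of plug_center in the frame of tray between -0.1 and 0.1 m and y of plug_center in the frame of tray between -0.065 and 0.065 m and z of plug_center in the frame of tray below 0.04 m and horizontal distance between drift_handle and tube_mouth below 0.025 m and z of drift_handle in the frame of tube_mouth below 0.045 m and angle between drift_handle's own z axis and vertical below 0.18 rad and linear speed of drift below 0.02 m/s and linear speed of plug below 0.05 m/s); the robot touches nothing.
It also fails if it takes over 38 s, if anything falls off the work surface, if the arm or the gripper's body presses on something with over 40 N, if the wrist force passes 120 N, or if a joint passes its speed limit or range.

## Working session

There is one attempt and no reset: what is moved stays moved. The work goes in short steps, Python scripts to look and compute and a shell command to move; the robot and the scene stay as the last step left them, time stands still between calls to the robot, and variables do not carry over. Pictures are saved under pics/ and viewed, at most 10 in all, crops included, and the job is handed in when it is done.

```bash
mkdir -p pics; cat > h.py <<'E'
import numpy as np,cv2
from scipy.spatial.transform import Rotation as R
from bench import arm
def cam(n):
    p=arm.camera_params(n); o=np.array(p["orientation"],float)
    M=o if o.shape==(3,3) else R.from_quat(o).as_matrix()
    return np.array(p["K"]),np.array(p["position"],float),M
def ray(n,u,v):
    K,P,M=cam(n); d=M@np.linalg.solve(K,[u,v,1.]); return P,d
def onz(n,u,v,z):
    P,d=ray(n,u,v); return P+d*(z-P[2])/d[2]
def proj(n,p):
    K,P,M=cam(n); q=K@(M.T@(np.array(p,float)-P)); return q[:2]/q[2]
def tri(u1,u2):
    A=[];b=[]
    for n,u in(("side",u1),("top",u2)):
        P,d=ray(n,*u); d=d/np.linalg.norm(d); Q=np.eye(3)-np.outer(d,d); A.append(Q);b.append(Q@P)
    x,r,_,_=np.linalg.lstsq(np.vstack(A),np.hstack(b),rcond=None); return x,np.sqrt(r)
def snap(n,f):
    im=arm.get_image(n)[:,:,::-1]; cv2.imwrite("pics/"+f,im); return im
E
python3 - <<'E'
from h import *
a=snap("side","s0.png");b=snap("top","t0.png")
for n in("side","top"):
    print(cam(n))
print(arm.read_state())
E
```

```text
(array([[401.41946778,   0.        , 280.84026478],
       [  0.        , 401.41946778, 212.81397273],
       [  0.        ,   0.        ,   1.        ]]), array([1017.88913543,   26.50119858,  944.26496778]), array([[ 0.03613014,  0.81784825, -0.57429857],
       [ 0.99933972, -0.02736068,  0.02390638],
       [ 0.00383859, -0.57478312, -0.81829679]]))
(array([[396.31836037,   0.        , 274.90038792],
       [  0.        , 396.31836037, 209.24152425],
       [  0.        ,   0.        ,   1.        ]]), array([370.23716044,  23.1745022 , 902.53897083]), array([[-0.00913995, -0.99744145,  0.0709014 ],
       [-0.99959151,  0.01103371,  0.0263643 ],
       [-0.02707915, -0.07063147, -0.99713485]]))
{'clock': 0.1, 'joints': array([ 1.53159252e+00,  3.85498784e-01,  6.77676360e-03, -4.11547430e-04,
       -1.19403905e+00, -2.58567853e-01]), 'joint_vel': array([ 0.00215149, -0.00231289,  0.00295002,  0.00258055,  0.00037032,
       -0.00052786]), 'joint_efforts': array([-4.01299740e-04, -3.93316948e+01,  1.88930136e+01,  4.19799283e+00,
       -2.59422348e-03,  5.14001258e-06]), 'position': array([183.20922145, 596.92505832, 195.42858376]), 'ee_rot': array([ 9.88925208e-01, -1.48411362e-01, -8.25850583e-05,  9.97403357e-04]), 'contact_force': array([-0.25486406,  0.33136772, -0.67072166]), 'wrist_torque': array([ 0.00035225,  0.04383343, -0.00219556]), 'grasp_force': 0.0, 'gripper_width': 85.78163839704413}
```

View pics/s0.png

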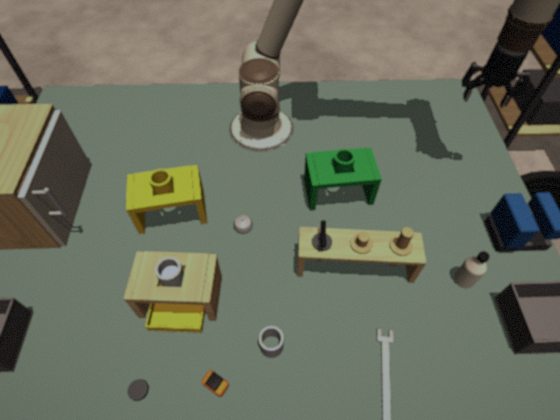

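View pics/t0.png

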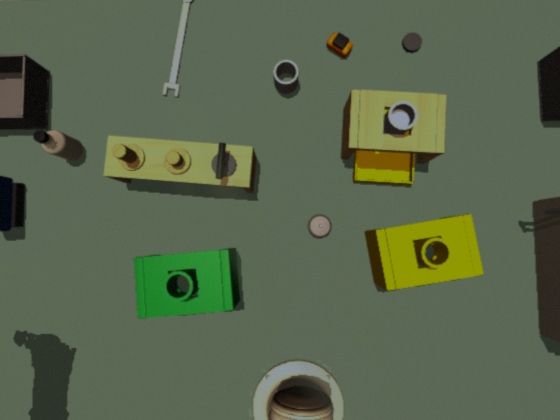

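Side view: the long drift is at (404,240), the stubby one at (363,241) and the T-key at (322,235). The plywood jig's tube is at (169,268). Look-alikes are the yellow jig at (160,180), the green jig at (344,158) and the loose tube at (271,339). In the top view the long drift is at (125,155), the stubby at (176,160), the T-key at (222,160), the tube at (402,117) and the loose tube at (286,74). I choose the tallest handle, at the +y end of the rack, and check it in a close crop.

```bash
python3 - <<'E'
from h import *
a=cv2.imread("pics/s0.png");b=cv2.imread("pics/t0.png")
def c(im,x,y): return cv2.resize(im[y:y+60,x:x+80],(400,300),interpolation=cv2.INTER_CUBIC)
o=np.vstack([np.hstack([c(a,350,215),c(a,130,240)]),np.hstack([c(b,100,130),c(b,362,85)])])
cv2.imwrite("pics/c0.png",np.clip(o*1.3,0,255).astype('uint8'))
print([onz("side",404,231,174),onz("top",120,150,174),onz("side",169,266,155),onz("top",402,116,155)])
E
```

```text
[array([537.21632212, 327.30897539, 174.        ]), array([537.12372633, 333.25640864, 174.        ]), array([ 598.36470089, -201.01547212,  155.        ]), array([ 598.94009002, -201.11806729,  155.        ])]
```

View pics/c0.png

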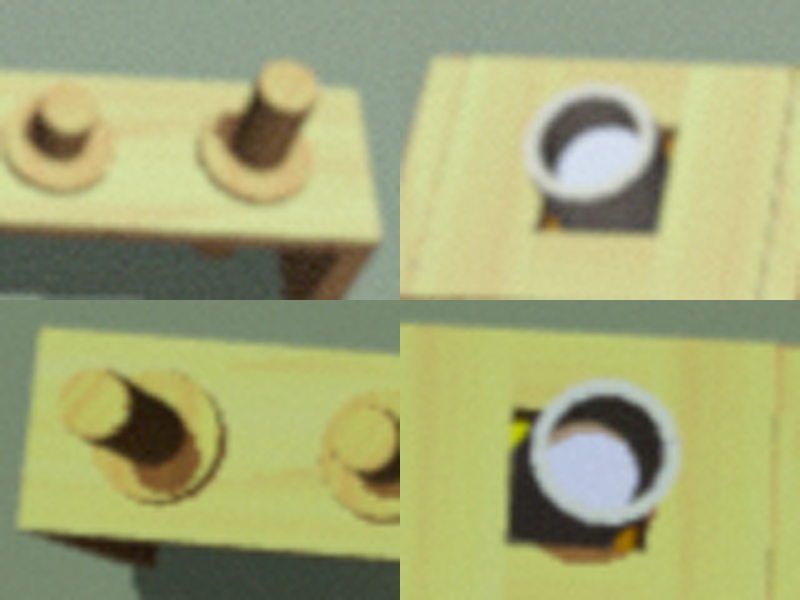

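```bash
python3 - <<'E'
from h import *
def px(x0,y0,cx,cy): return (x0+(cx+.5)/5-.5,y0+(cy+.5)/5-.5)
ht=px(350,215,289,86),px(100,130,96,104)
co=px(350,215,256,151),px(100,130,158,137)
print("handle top",tri(*ht),onz("side",*ht[0],174),onz("top",*ht[1],174))
print("collar",tri(*co),onz("side",*co[0],114),onz("top",*co[1],114))
st=px(350,215,66,112),px(100,130,365,146); print("stubby",tri(*st))
print("tkey",tri((323,222),(222,145)))
c=[]
for n,f,w in(("side","s0.png",(148,252,190,286)),("top","t0.png",(384,97,420,136))):
    im=cv2.imread("pics/"+f)[w[1]:w[3],w[0]:w[2]]; h=cv2.cvtColor(im,cv2.COLOR_BGR2HSV)
    m=((h[...,1]<60)&(h[...,2]>120)).astype('uint8')
    k,l,s,_=cv2.connectedComponentsWithStats(m); i=1+np.argmax(s[1:,4])
    cn,_=cv2.findContours((l==i).astype('uint8'),cv2.RETR_EXTERNAL,cv2.CHAIN_APPROX_NONE)
    e=cv2.fitEllipse(max(cn,key=len)); print(n,e,s[i]); u=(e[0][0]+w[0],e[0][1]+w[1]); c.append(u); print(onz(n,*u,155))
print("tube",tri(*c))
s=arm.read_state(); print(R.from_quat(s["ee_rot"]).as_matrix().round(3))
E
```

```text
handle top (array([537.20447912, 336.57502212, 170.32804823]), array([0.68493455])) [539.61621693 334.58506013 174.        ] [536.39474075 335.52740439 174.        ]
collar (array([536.67243689, 336.21480727, 111.11438031]), array([0.54215355])) [538.43036486 334.73483014 114.        ] [536.08353001 335.48407484 114.        ]
stubby (array([526.61104819, 242.69676037, 136.00068393]), array([2.12055093]))
tkey (array([533.99073317, 136.4074713 , 215.03188114]), array([3.66279314]))
side ((19.237138748168945, 15.48419189453125), (22.209360122680664, 27.45635223388672), 63.37838363647461) [  6   4  28  24 383]
[ 601.88500112 -204.42021727  155.        ]
top ((18.95204734802246, 17.646957397460938), (27.73171615600586, 28.847490310668945), 119.38660430908203) [  5   4  29  29 456]
[ 601.53804996 -203.00141634  155.        ]
tube (array([ 601.7400312 , -203.8557445 ,  154.51621628]), array([0.95836431]))
[[ 0.956 -0.294 -0.   ]
 [-0.294 -0.956 -0.002]
 [ 0.     0.002 -1.   ]]
```

The heights agree with the given sizes (drift top 170, collar 111, rim 154.5). The drift is at (537.5, 335) and the tube at (601.7, -203.7). The T-key is about 215 mm tall. Moving now.

```bash
python3 -m handwheel '[{"x":0.1,"y":-0.1,"z":0.15},{"x":0.2,"y":-0.15,"z":0.1},{"x":0.2,"y":-0.15},{"x":0.2,"y":-0.15},{"x":0.2,"y":-0.15},{"x":0.2,"y":-0.15},{"x":0.2,"y":-0.15},{"x":0.2,"y":-0.15}]' 1
```

```text
invalid input at $[0]: expected keys x, y, z, ax, ay, az
```

```bash
python3 -m handwheel '[{"x":0.1,"y":-0.1,"z":0.15,"ax":0,"ay":0,"az":0},{"x":0.2,"y":-0.15,"z":0.1,"ax":0,"ay":0,"az":0},{"x":0.2,"y":-0.15,"z":0,"ax":0,"ay":0,"az":0},{"x":0.2,"y":-0.15,"z":0,"ax":0,"ay":0,"az":0},{"x":0.2,"y":-0.15,"z":0,"ax":0,"ay":0,"az":0},{"x":0.2,"y":-0.15,"z":0,"ax":0,"ay":0,"az":0},{"x":0.2,"y":-0.15,"z":0,"ax":0,"ay":0,"az":0},{"x":0.2,"y":-0.15,"z":0,"ax":0,"ay":0,"az":0}]' 1
```

```text
clock: 0.9
position: [481.6, 368.0, 244.6]
ee_rot: [0.989, -0.148, -0.0, 0.0]
contact_force: [0.6, 1.0, 0.1]
gripper_width: 85.2
grasp_force: 0.0
```

```bash
python3 -m handwheel '[{"x":0.14,"y":-0.08,"z":0,"ax":0,"ay":0,"az":0},{"x":0.14,"y":-0.08,"z":0,"ax":0,"ay":0,"az":0},{"x":0,"y":0,"z":-0.15,"ax":0,"ay":0,"az":0},{"x":0,"y":0,"z":-0.12,"ax":0,"ay":0,"az":0},{"x":0,"y":0,"z":0,"ax":0,"ay":0,"az":0},{"x":0,"y":0,"z":0,"ax":0,"ay":0,"az":0},{"x":0,"y":0,"z":0,"ax":0,"ay":0,"az":0},{"x":0,"y":0,"z":0,"ax":0,"ay":0,"az":0}]'; python3 - <<'E'
from h import *
a=snap("side","s1.png");b=snap("top","t1.png")
def c(im,x,y,w=100): return cv2.resize(im[y:y+w,x:x+w],(400,400),interpolation=cv2.INTER_CUBIC)
cv2.imwrite("pics/c1.png",np.hstack([c(a,350,170),c(b,70,100)]))
E
```

```text
clock: 1.7
position: [536.9, 338.4, 192.8]
ee_rot: [0.989, -0.148, 0.001, -0.001]
contact_force: [-0.1, -0.4, -0.6]
gripper_width: 85.4
grasp_force: 0.0
```

View pics/c1.png

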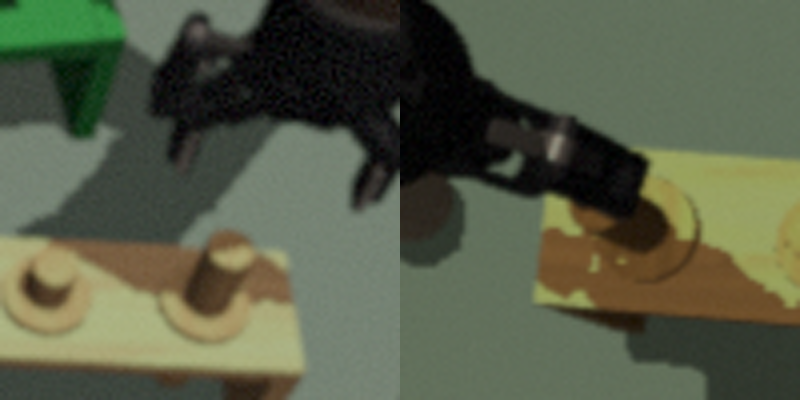

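The crops show the open fingers at left (180,155) and (370,190), straddling the handle at (225,255). y is about 3 mm too far, so I correct that, descend and close.

```bash
python3 -m handwheel '[{"x":0,"y":-0.016,"z":-0.1,"ax":0,"ay":0,"az":0},{"x":0,"y":0,"z":-0.1,"ax":0,"ay":0,"az":0},{"x":0,"y":0,"z":-0.07,"ax":0,"ay":0,"az":0},{"x":0,"y":0,"z":-0.035,"ax":0,"ay":0,"az":0},{"x":0,"y":0,"z":0,"ax":0,"ay":0,"az":0},{"x":0,"y":0,"z":0,"ax":0,"ay":0,"az":0},{"x":0,"y":0,"z":0,"ax":0,"ay":0,"az":0},{"x":0,"y":0,"z":0,"ax":0,"ay":0,"az":0}]' && python3 -m handwheel '[{"x":0,"y":0,"z":0,"ax":0,"ay":0,"az":0},{"x":0,"y":0,"z":0,"ax":0,"ay":0,"az":0},{"x":0,"y":0,"z":0,"ax":0,"ay":0,"az":0},{"x":0,"y":0,"z":0,"ax":0,"ay":0,"az":0},{"x":0,"y":0,"z":0,"ax":0,"ay":0,"az":0},{"x":0,"y":0,"z":0,"ax":0,"ay":0,"az":0},{"x":0,"y":0,"z":0,"ax":0,"ay":0,"az":0},{"x":0,"y":0,"z":0,"ax":0,"ay":0,"az":0}]' -1
```

```text
clock: 2.6
position: [536.9, 334.7, 130.9]
ee_rot: [0.989, -0.148, 0.001, -0.001]
contact_force: [0.2, -0.4, 0.1]
gripper_width: 85.1
grasp_force: 0.0
clock: 3.4
position: [536.8, 334.8, 130.4]
ee_rot: [0.989, -0.148, 0.0, -0.0]
contact_force: [-0.5, 0.5, 2.5]
gripper_width: 25.0
grasp_force: 58.9
```

Gripped. Lifting straight up 200 mm.

```bash
python3 -m handwheel '[{"x":0,"y":0,"z":0.08,"ax":0,"ay":0,"az":0},{"x":0,"y":0,"z":0.15,"ax":0,"ay":0,"az":0},{"x":0,"y":0,"z":0.18,"ax":0,"ay":0,"az":0},{"x":0,"y":0,"z":0.18,"ax":0,"ay":0,"az":0},{"x":0,"y":0,"z":0.18,"ax":0,"ay":0,"az":0},{"x":0,"y":0,"z":0.15,"ax":0,"ay":0,"az":0},{"x":0,"y":0,"z":0.08,"ax":0,"ay":0,"az":0},{"x":0,"y":0,"z":0,"ax":0,"ay":0,"az":0}]'; python3 - <<'E'
from h import *
a=snap("side","s2.png");b=snap("top","t2.png")
p=arm.read_state()["position"]; print(p,proj("side",p),proj("top",p))
def c(im,x,y,w=140): return cv2.resize(im[y:y+w,x:x+w],(400,400),interpolation=cv2.INTER_CUBIC)
cv2.imwrite("pics/c2.png",np.hstack([c(a,350,130),c(b,40,80)]))
E
```

```text
clock: 4.2
position: [537.0, 334.6, 332.1]
ee_rot: [0.989, -0.148, 0.001, -0.001]
contact_force: [0.4, -1.1, -1.3]
gripper_width: 24.7
grasp_force: 59.2
[535.75067259 334.14097887 328.27502477] [427.31751189 188.02904043] [ 76.3896815  128.24732194]
```

View pics/c2.png

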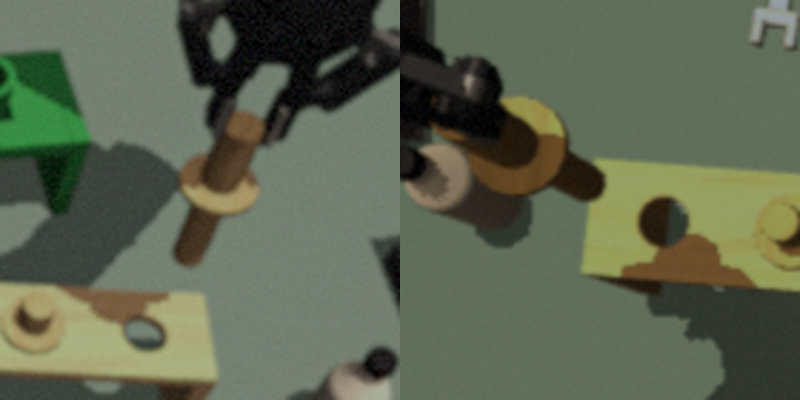

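The long drift hangs upright in the fingers: in the left crop the handle is at (245,125), the collar at (220,185) and the shank end at (188,255). Its rack hole is empty. Carrying it to the tube.

```bash
python3 -m handwheel '[{"x":0.02,"y":-0.1,"z":0,"ax":0,"ay":0,"az":0},{"x":0.03,"y":-0.18,"z":0,"ax":0,"ay":0,"az":0},{"x":0.03,"y":-0.22,"z":0,"ax":0,"ay":0,"az":0},{"x":0.03,"y":-0.22,"z":0,"ax":0,"ay":0,"az":0},{"x":0.03,"y":-0.22,"z":0,"ax":0,"ay":0,"az":0},{"x":0.03,"y":-0.22,"z":0,"ax":0,"ay":0,"az":0},{"x":0.03,"y":-0.22,"z":0,"ax":0,"ay":0,"az":0},{"x":0.03,"y":-0.22,"z":0,"ax":0,"ay":0,"az":0}]' && python3 -m handwheel '[{"x":0.03,"y":-0.22,"z":0,"ax":0,"ay":0,"az":0},{"x":0.03,"y":-0.22,"z":0,"ax":0,"ay":0,"az":0},{"x":0.03,"y":-0.22,"z":0,"ax":0,"ay":0,"az":0},{"x":0,"y":-0.22,"z":0,"ax":0,"ay":0,"az":0},{"x":0,"y":-0.15,"z":0,"ax":0,"ay":0,"az":0},{"x":0,"y":-0.06,"z":0,"ax":0,"ay":0,"az":0},{"x":0,"y":0,"z":0,"ax":0,"ay":0,"az":0},{"x":0,"y":0,"z":0,"ax":0,"ay":0,"az":0}]'; python3 - <<'E'
from h import *
a=snap("side","s3.png");b=snap("top","t3.png")
s=arm.read_state();print(s["position"],s["ee_rot"],s["joints"])
p=s["position"]; print(proj("side",p),proj("top",p))
def c(im,x,y,w=100): return cv2.resize(im[y:y+w,x:x+w],(400,400),interpolation=cv2.INTER_CUBIC)
cv2.imwrite("pics/c3.png",np.hstack([c(a,120,185),c(b,370,60)]))
E
```

```text
clock: 5.1
position: [581.3, 11.8, 328.2]
ee_rot: [0.989, -0.149, -0.002, 0.001]
contact_force: [0.7, 0.4, -1.5]
gripper_width: 24.9
grasp_force: 59.2
clock: 5.9
position: [600.0, -203.3, 329.0]
ee_rot: [0.989, -0.148, -0.001, -0.0]
contact_force: [-0.1, -0.2, -1.6]
gripper_width: 25.2
grasp_force: 59.2
[ 600.37262146 -202.44974563  329.72631033] [ 9.89040663e-01 -1.47643021e-01 -2.99157271e-04 -1.24536965e-04] [-7.04244570e-02  3.47817148e-01  2.78297298e-01 -2.95501505e-04
 -1.50185364e+00  1.34487171e+00]
[146.75239211 222.62948278] [437.73748947  78.6818149 ]
```

View pics/c3.png

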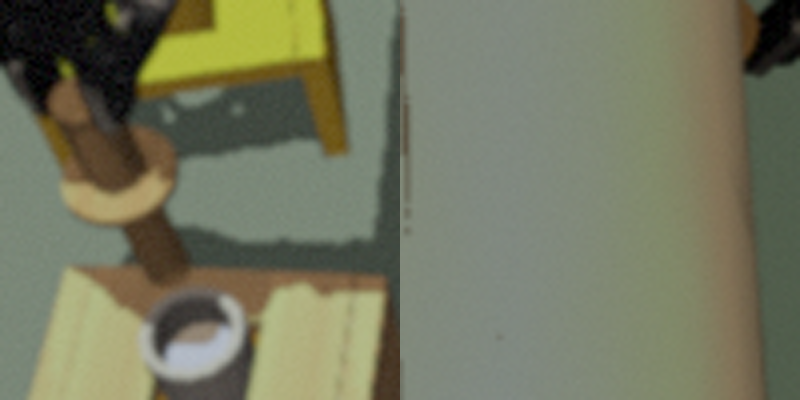

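```bash
python3 - <<'E'
from h import *
for nm,z in(("collar top",313),("tip",222),("handle top",373)):
    u=proj("side",[600.4,-202.5,z]); print(nm,(u-[120,185])*4, (u))
print("tip seen->",onz("side",120+171/4,185+271/4,222),"collar seen->",onz("side",120+118/4,185+173/4,313))
E
```

```text
collar top [116.53192121 170.41326687] [149.1329803  227.60331672]
tip [163.38604404 266.83725053] [160.84651101 251.70931263]
handle top [80.19956624 95.642677  ] [140.04989156 208.91066925]
tip seen-> [ 602.98914302 -198.26951262  222.        ] collar seen-> [ 601.87054458 -201.59677111  313.        ]
```

The collar and tip match the expected positions within a few mm, and the clearance is 10 mm. Inserting to just above the plug.

```bash
python3 -m handwheel '[{"x":0.005,"y":-0.01,"z":-0.1,"ax":0,"ay":0,"az":0},{"x":0,"y":0,"z":-0.1,"ax":0,"ay":0,"az":0},{"x":0,"y":0,"z":-0.07,"ax":0,"ay":0,"az":0},{"x":0,"y":0,"z":-0.05,"ax":0,"ay":0,"az":0},{"x":0,"y":0,"z":-0.05,"ax":0,"ay":0,"az":0},{"x":0,"y":0,"z":-0.05,"ax":0,"ay":0,"az":0},{"x":0,"y":0,"z":0,"ax":0,"ay":0,"az":0},{"x":0,"y":0,"z":0,"ax":0,"ay":0,"az":0}]'; python3 - <<'E'
from h import *
a=snap("side","s4.png")
cv2.imwrite("pics/c4.png",cv2.resize(a[190:320,100:240],None,fx=4,fy=4,interpolation=cv2.INTER_CUBIC))
E
```

```text
clock: 6.8
position: [601.7, -205.7, 246.2]
ee_rot: [0.989, -0.148, 0.0, 0.0]
contact_force: [0.1, -0.4, -1.2]
gripper_width: 24.9
grasp_force: 59.3
```

View pics/c4.png

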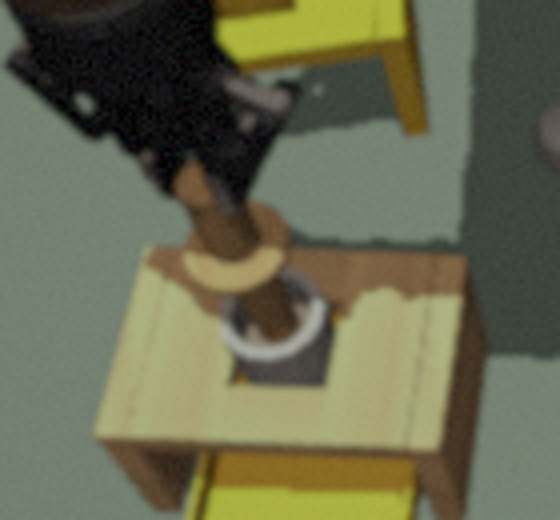

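The shank is inside the ring, with its tip at about (277,325) and the rim centre at (273,318). Contact force is nil. Pushing slowly.

```bash
python3 -m handwheel '[{"x":0,"y":0.005,"z":-0.03,"ax":0,"ay":0,"az":0},{"x":0,"y":0,"z":-0.03,"ax":0,"ay":0,"az":0},{"x":0,"y":0,"z":-0.03,"ax":0,"ay":0,"az":0},{"x":0,"y":0,"z":-0.02,"ax":0,"ay":0,"az":0},{"x":0,"y":0,"z":-0.02,"ax":0,"ay":0,"az":0},{"x":0,"y":0,"z":-0.02,"ax":0,"ay":0,"az":0},{"x":0,"y":0,"z":-0.02,"ax":0,"ay":0,"az":0},{"x":0,"y":0,"z":0,"ax":0,"ay":0,"az":0}]'
```

```text
clock: 7.65
position: [602.6, -205.2, 214.2]
ee_rot: [0.989, -0.148, 0.002, 0.001]
contact_force: [0.0, -0.6, 3.9]
gripper_width: 24.9
grasp_force: 59.8
```

```bash
python3 -m handwheel '[{"x":0,"y":0,"z":-0.02,"ax":0,"ay":0,"az":0},{"x":0,"y":0,"z":-0.02,"ax":0,"ay":0,"az":0},{"x":0,"y":0,"z":-0.02,"ax":0,"ay":0,"az":0},{"x":0,"y":0,"z":-0.02,"ax":0,"ay":0,"az":0},{"x":0,"y":0,"z":-0.02,"ax":0,"ay":0,"az":0},{"x":0,"y":0,"z":-0.02,"ax":0,"ay":0,"az":0},{"x":0,"y":0,"z":-0.02,"ax":0,"ay":0,"az":0},{"x":0,"y":0,"z":0,"ax":0,"ay":0,"az":0}]'
```

```text
clock: 8.45
position: [600.8, -204.4, 182.4]
ee_rot: [0.989, -0.148, -0.001, -0.0]
contact_force: [0.4, 0.8, -1.4]
gripper_width: 24.7
grasp_force: 59.2
```

The force is back to the drift's weight, so the plug has likely dropped. Seating the collar now.

```bash
python3 -m handwheel '[{"x":0,"y":0,"z":-0.01,"ax":0,"ay":0,"az":0},{"x":0,"y":0,"z":-0.01,"ax":0,"ay":0,"az":0},{"x":0,"y":0,"z":-0.005,"ax":0,"ay":0,"az":0},{"x":0,"y":0,"z":0,"ax":0,"ay":0,"az":0},{"x":0,"y":0,"z":0,"ax":0,"ay":0,"az":0},{"x":0,"y":0,"z":0,"ax":0,"ay":0,"az":0},{"x":0,"y":0,"z":0,"ax":0,"ay":0,"az":0},{"x":0,"y":0,"z":0,"ax":0,"ay":0,"az":0}]'; python3 - <<'E'
from h import *
a=snap("side","s5.png")
cv2.imwrite("pics/c5.png",cv2.resize(a[220:350,100:240],None,fx=4,fy=4,interpolation=cv2.INTER_CUBIC))
E
```

```text
clock: 9.25
position: [601.5, -204.6, 179.1]
ee_rot: [0.989, -0.148, 0.0, 0.0]
contact_force: [-0.2, -0.1, -1.9]
gripper_width: 25.3
grasp_force: 59.2
```

View pics/c5.png

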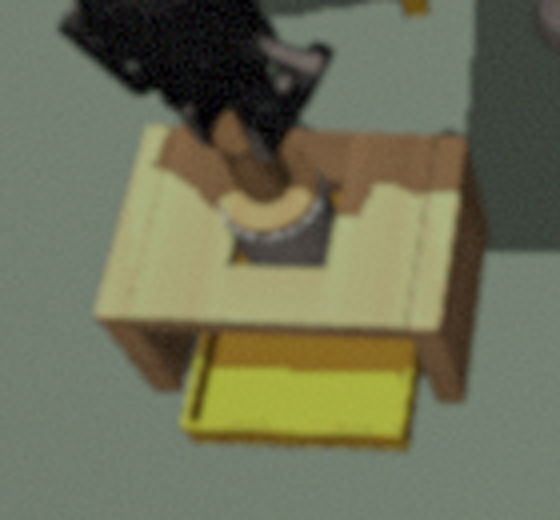

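The collar is at the rim (268,205), perhaps 1–2 mm above it. The plug isn't visible under the deck. Lowering a little more until contact.

```bash
python3 -m handwheel '[{"x":0,"y":0,"z":-0.01,"ax":0,"ay":0,"az":0},{"x":0,"y":0,"z":-0.005,"ax":0,"ay":0,"az":0},{"x":0,"y":0,"z":-0.005,"ax":0,"ay":0,"az":0},{"x":0,"y":0,"z":0,"ax":0,"ay":0,"az":0},{"x":0,"y":0,"z":0,"ax":0,"ay":0,"az":0},{"x":0,"y":0,"z":0,"ax":0,"ay":0,"az":0},{"x":0,"y":0,"z":0,"ax":0,"ay":0,"az":0},{"x":0,"y":0,"z":0,"ax":0,"ay":0,"az":0}]'
```

```text
clock: 10.1
position: [602.5, -204.7, 177.4]
ee_rot: [0.989, -0.148, 0.002, 0.0]
contact_force: [-0.4, 1.8, 6.6]
gripper_width: 24.8
grasp_force: 60.1
```

Contact at TCP z 177.4, exactly as computed for the collar on the rim. Releasing and rising.

```bash
python3 -m handwheel '[{"x":0,"y":0,"z":0,"ax":0,"ay":0,"az":0},{"x":0,"y":0,"z":0,"ax":0,"ay":0,"az":0},{"x":0,"y":0,"z":0,"ax":0,"ay":0,"az":0},{"x":0,"y":0,"z":0,"ax":0,"ay":0,"az":0},{"x":0,"y":0,"z":0,"ax":0,"ay":0,"az":0},{"x":0,"y":0,"z":0,"ax":0,"ay":0,"az":0},{"x":0,"y":0,"z":0,"ax":0,"ay":0,"az":0},{"x":0,"y":0,"z":0,"ax":0,"ay":0,"az":0}]' 1 && python3 -m handwheel '[{"x":0,"y":0,"z":0.05,"ax":0,"ay":0,"az":0},{"x":0,"y":0,"z":0.1,"ax":0,"ay":0,"az":0},{"x":0,"y":0,"z":0.15,"ax":0,"ay":0,"az":0},{"x":0,"y":0,"z":0.15,"ax":0,"ay":0,"az":0},{"x":-0.2,"y":0.1,"z":0,"ax":0,"ay":0,"az":0},{"x":-0.2,"y":0.1,"z":0,"ax":0,"ay":0,"az":0},{"x":-0.2,"y":0.1,"z":0,"ax":0,"ay":0,"az":0},{"x":-0.1,"y":0.1,"z":0,"ax":0,"ay":0,"az":0}]' && python3 -m handwheel '[{"x":-0.1,"y":0.2,"z":0,"ax":0,"ay":0,"az":0},{"x":0,"y":0.2,"z":0,"ax":0,"ay":0,"az":0},{"x":0,"y":0.2,"z":0,"ax":0,"ay":0,"az":0},{"x":0,"y":0.2,"z":0,"ax":0,"ay":0,"az":0},{"x":0,"y":0.1,"z":0,"ax":0,"ay":0,"az":0},{"x":0,"y":0,"z":0,"ax":0,"ay":0,"az":0},{"x":0,"y":0,"z":0,"ax":0,"ay":0,"az":0},{"x":0,"y":0,"z":0,"ax":0,"ay":0,"az":0}]'; python3 - <<'E'
from h import *
a=snap("side","s6.png");b=snap("top","t6.png")
def c(im,x,y,w=120): return cv2.resize(im[y:y+w,x:x+w],(400,400),interpolation=cv2.INTER_CUBIC)
cv2.imwrite("pics/c6.png",np.clip(1.5*np.hstack([c(a,115,225),c(b,340,75)]),0,255).astype('uint8'))
for nm,z in(("collar top",161),("handle top",221)):
    print(nm,(proj("side",[601.7,-203.8,z])-[115,225])*400/120,(proj("top",[601.7,-203.8,z])-[340,75])*400/120)
E
```

```text
clock: 10.9
position: [601.5, -204.6, 175.0]
ee_rot: [0.989, -0.148, -0.0, 0.0]
contact_force: [-0.9, 0.3, 0.6]
gripper_width: 85.2
grasp_force: 0.0
clock: 11.7
position: [458.9, -124.3, 266.3]
ee_rot: [0.989, -0.149, 0.001, -0.0]
contact_force: [0.7, 1.4, 0.6]
gripper_width: 85.3
grasp_force: 0.0
clock: 12.5
position: [441.5, 54.7, 265.3]
ee_rot: [0.989, -0.149, 0.0, -0.0]
contact_force: [-0.5, 0.2, -0.6]
gripper_width: 85.3
grasp_force: 0.0
collar top [173.02350173 137.07734245] [214.36875992 128.58993207]
handle top [150.8051531  91.7378202] [248.66012815  92.82743197]
```

View pics/c6.png

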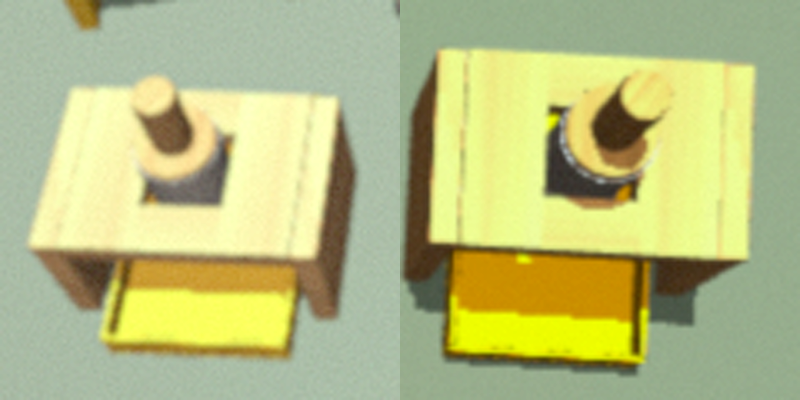

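The drift stands seated: handle top at (152,95) in the side crop and (648,95) in the top crop, against the predicted (151,92) and (649,93). The collar is on the rim. The plug is hidden under the deck, and the force drop and full collar contact show it is out of the tube.

```bash
python3 -c "
from bench import arm
print(arm.job_done())"
```

```text
the job is handed in; nothing more can be done
None
```

I pushed the plug out of the tube, left the drift standing with its collar on the rim, and handed the job in at about 12.6 s; the plug in the tray was hidden from both cameras, so its drop rests on the force falling to zero and the collar meeting the rim, and no verdict was returned.

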